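# Let down the ratchet jack and lock it

### The job

The little ratchet jack on the bench has been left jacked up. Press the pedal at the tail of its pawl fully down so that the nose is lifted clear of the teeth and stays there, push the jack's arm all the way down onto its rest, then press the round button over the pawl's nose fully down so that the nose drops back between the teeth. Only press and push with the fingertips: do not lift the arm or pick anything up, and leave the other things on the bench where they are.

Things in the scene. Friction and masses are not known exactly. Their poses are not given: they have to be found in the camera images.
- jack: low steel bench jack, fixed to the bench: foot plate 370 x 110 x 12 mm, on it two blue cheek plates that carry the arm's hinge and the pawl. Origin on the bench under the arm's hinge. Its x axis runs level along the foot plate from the pawl's pedal to the free end of the arm (the plate spans x -170 to +200 mm), y across it, z up. It stands across the front of the robot with the arm's free end to the robot's left, somewhat turned.
- jack_hinge (a point): centre of the arm's hinge, 70 mm above the bench; the hinge axis is the jack's y axis. On the hinge sits a steel wheel of radius 50 mm with four coarse teeth 10 mm high, which turns with the arm.
- jack_arm (a joint): angle of the lifting arm above level, rad: 0 lying level on its rest (the hard lower end), about 0.8 to 1.0 at the start, upper end 1.06. While the pawl is engaged the teeth stop it from going below about 0.8. The hinge is stiff and holds the arm at any angle; with the pawl free a downward push of about 4 to 8 N on the plate moves it.
- push_plate (a point): centre of the upper face of the ribbed plate on the arm, where to push: a plate 100 mm along the arm and 96 mm wide. It turns with the arm and lies 150 mm from the hinge along the arm and 20 mm above the line through the hinge, so 90 mm above the bench when the arm is down. Its z axis is square to the plate.
- jack_pawl (a joint): angle of the pawl, rad: 0 engaged (nose between the teeth, hard end), 0.28 fully free (tail down, hard end). The pawl is a straight rocker lying along the jack's x axis, 65 mm from the arm's hinge on the side away from the arm, pivoted 138 mm above the bench; its pivot is stiff and keeps it where it is left. From 0.15 up the nose is clear of the teeth.
- release_pedal (a point): centre of the upper face of the rectangular pedal (44 mm long, 50 mm wide) on the pawl's tail, 78 mm from the pivot on the side away from the arm; 152 mm above the bench when engaged, and it goes down about 22 mm when pressed with about 4 to 5 N.
- lock_button (a point): centre of the upper face of the round button (36 mm across) on the pawl above its nose, 60 mm from the pivot on the arm's side, nearly over the arm's hinge; 152 mm above the bench when engaged, about 17 mm higher when the pawl is free. It goes down when pressed with about 5 to 6 N; the nose finds its gap when the arm is fully down.
- ball_bearing: steel ball bearing 47 mm across, 14 high, lying behind the jack, loose; must stay where it is
- bolt_m16: steel bolt 52 mm tall standing on its head behind the jack, loose; must stay where it is
- nut_m16: steel hexagon nut 28 mm across, 13 high, in front of the jack, loose; must stay where it is
- torch: blue torch 111 mm tall standing at the right, loose; must stay where it is
- wood_packer: wooden block 45x95x32 mm at the right, loose; must stay where it is
- pliers: red-handled pliers lying at the left, loose; must stay where it is
- tape_roll: black roll of tape 66 mm across at the left, loose; must stay where it is
- fuse_carton: small red carton 45x62x26 mm at the left, loose; must stay where it is

How it is judged:
By the outcome, as a careful person would: the job done as asked, in the order asked, and still so for the second after the job is handed in, with the robot touching nothing.
It also fails if it takes over 48 s, if anything falls off the work surface, if the arm or the gripper's body presses on something with over 40 N, if the wrist force passes 120 N, or if a joint passes its speed limit or range.

### The arm

A 6-joint arm with a two-finger parallel gripper is mounted at the origin on a cart in front of the work surface, level with it; the furniture and walls round the work are solid. World frame = base frame: x ahead of the robot, y to its left, z up, the work surface at z = 0. Lengths are in m, angles in rad, forces in N, time in s.
With the tool pointing down it reaches from about 0.35 to 0.85 m from the base axis. Payload 8.1 kg.
Tool frame: the origin (TCP) lies on the centre line of the jaws, within the pads' length; the fingertips stand robot.tips_ahead ahead of it and the grasp point (between the pads) lies 8 mm behind it (robot.tips_ahead is the distance from the TCP to the fingertips, in m); z points along the fingers, y is the direction in which the jaws open and shut (so a half turn about z gives the same grasp; the last joint's range is limited). The gripper opens to 93 mm and grips with 3 to 60 N. Pads are 15 mm wide; open, the fingers measure 128 mm over their backs; the gripper's body (75 mm by 188 mm) begins 65 mm behind the grasp point.
Start: joints at [1.167, 0.13, 1.488, -0, 1.523, -0.085], TCP at [0.188, 0.57, 0.23] pointing down, gripper open.
Joint ranges: [-2.96, 2.96], [-0.89, 2.26], [0.02, 2.5], [-1.34, 4.48], [0, 2.73], [-2.66, 2.66]. Speed limits (rad/s): [2.39, 2.39, 2.79, 3.14, 3.14, 3.14].

### API

Orientations are given as a rotation vector (axis times angle).
In Python, from plant import monitor, eyes, job, robot gives the robot as it stands.
- The arm moves only by the tool servo_tool, never from a script. Its argument "plan" is a list that holds one entry, the list of rows, each a list of 7 numbers: the closure, from -1 (fully open) to 1 (shut), so that 0 is half open, then the shift along the world's x, y, z in mm, then the turn, a rotation vector about the world's x, y, z in rad. In form: [[[hand, dx, dy, dz, ax, ay, az], ...]]. A call has 1 to 12 rows; each row shifts and turns the commanded pose from where the row before left it; what a row does not reach is not made up. A row lasts 1/10 s, in which the tool goes at most 50 mm and 8.59 degrees, less where a joint would pass 70% of its speed; a pose out of reach is approached as far as the arm can. A call with a gripper value outside its range is refused whole. The fingers move at their own pace and stop on an object; "force" is the grip in N (left out, the last holds). Time passes only in rows, so rows that do not move let the fingers close. It gives the time, the measured TCP pose, the force and the opening at its end, in the units of the state.
- monitor.read_state(): the state, without advancing time (a new reading comes with each control period).
- eyes.read_camera(name): name is "scene" or "top" or "wrist"; returns the picture (480x640x3 uint8, red, green, blue); there is no depth.
- eyes.camera_info(name): a dict with "mtx" (3x3 intrinsics, pixels), "R" (3x3) and "t" (3): a world point X has camera coordinates R X + t. Camera axes: x right, y down, z forward; pixel columns grow to the right and rows downward; lengths in m; the calibration is good to about 2 mm. A picture is of the moment at which its call begins: read the wrist's pose just before it. camera_info takes no time and is no camera call; for the wrist camera it gives the pose at the moment of the call.
- job.close_job(): hands the job in, once; it reports no verdict.
The state is a dict: "t": time; "q": joint angles; "dq": joint speeds; "joint_torque": joint torques, N m; "tool_pos": TCP position; "orientation": TCP orientation; "force": force on the tool from outside, world axes, zero at the start; "wrist_torque": the same for the moment, N m; "opening": finger opening in m.
Only numpy, scipy, OpenCV 4.12 (cv2) and the standard library are available. Lean on these libraries where they do the work, as an engineer would, in place of code of your own. Each camera call takes 0.05 s, during which the arm holds its last target. There are 200 camera calls.

## Working session

There is one attempt and no reset: what is moved stays moved. The work goes in short steps, Python scripts to look and compute and a tool call to move; the robot and the scene stay as the last step left them, time stands still between calls to the robot, and variables do not carry over. Pictures are saved under pics/ and viewed, about 8 in all and at most 12, crops included, and the job is handed in when it is done.

Besides the shell and the picture viewer there is one more tool, called after "Emit:" as name(argument=value, ...), one argument or row to a line, values as JSON. servo_tool: Moves the arm, as the interface text tells. Its arguments: {"type":"object","properties":{"plan":{"type":"array"},"force":{"type":"number"}},"required":["plan"]}

```bash
mkdir -p pics
cat > h.py <<'E'
import numpy as np, cv2
from plant import monitor, eyes, job, robot
def snap(n,f):
    im=eyes.read_camera(n); cv2.imwrite('pics/'+f,im[:,:,::-1]); return im
def ray(n,u,v,z):
    c=eyes.camera_info(n); R=np.array(c['R']);t=np.array(c['t']);K=np.array(c['mtx'])
    d=R.T@np.linalg.solve(K,[u,v,1]); o=-R.T@t
    return o+d*(z-o[2])/d[2]
def proj(n,X):
    c=eyes.camera_info(n); p=np.array(c['mtx'])@(np.array(c['R'])@np.array(X)+np.array(c['t'])); return p[:2]/p[2]
E
python3 - <<'E'
from h import *
snap('top','top0.png');snap('scene','sc0.png')
print(monitor.read_state(),robot.tips_ahead)
for n in('top','scene'):
    c=eyes.camera_info(n);print(n,-np.array(c['R']).T@c['t'],np.array(c['R'])[2])
E
```

```text
{'t': 0.1, 'q': array([ 1.16663074e+00,  1.31083832e-01,  1.48915664e+00,  2.32212538e-05,
        1.52300829e+00, -8.54125051e-02]), 'dq': array([-0.00017858, -0.00207945, -0.00265912, -0.00123719, -0.00060582,
        0.00036046]), 'joint_torque': array([ 1.02408958e-03, -5.61343110e+01, -4.93094730e+01,  7.70687289e-02,
        2.90453970e-02, -1.00595437e-04]), 'tool_pos': array([0.18781321, 0.56932939, 0.22870096]), 'orientation': array([-4.98513502e-01, -3.10135766e+00,  2.51469525e-03]), 'force': array([-1.12611945,  0.15992141, -0.49210714]), 'wrist_torque': array([-0.01818804, -0.04393987, -0.01589023]), 'opening': 0.09304371863328015} 0.011
top [0.32710696 0.03104574 1.63495162] [ 0.15000545  0.00565385 -0.988669  ]
scene [-0.10068247 -1.03963596  0.8720602 ] [ 0.44336104  0.72524305 -0.52673856]
```

View pics/top0.png

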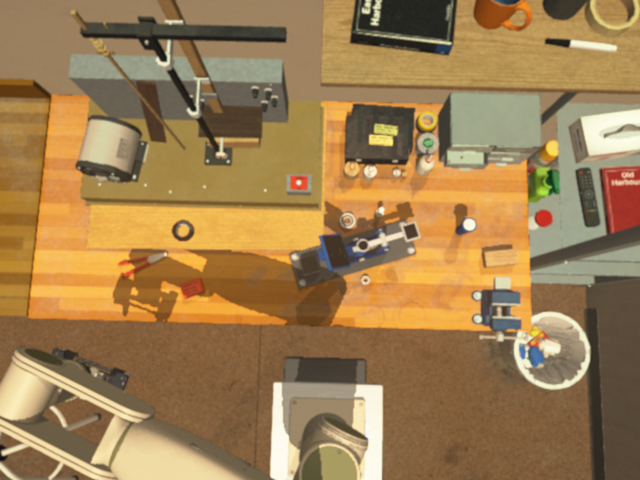

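View pics/sc0.png

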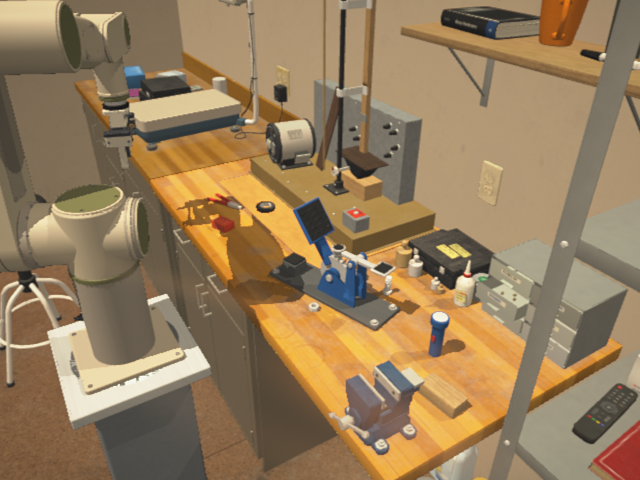

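The top view shows the jack around (355,250), with the pedal at about (411,231) on the right and the arm's free end at the left. The scene view shows the arm raised. I'll enlarge both for accurate pixels.

Run:
```python
import cv2,numpy as np
a=cv2.imread('pics/top0.png')[205:295,283:433]; b=cv2.imread('pics/sc0.png')[190:330,265:415]
a=cv2.resize(a,None,fx=5,fy=5,interpolation=3)[:, :750]
b=cv2.resize(b,None,fx=4,fy=4,interpolation=3)
cv2.imwrite('pics/a.png',a);cv2.imwrite('pics/b.png',b)
```

```text
(no output)
```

View pics/a.png

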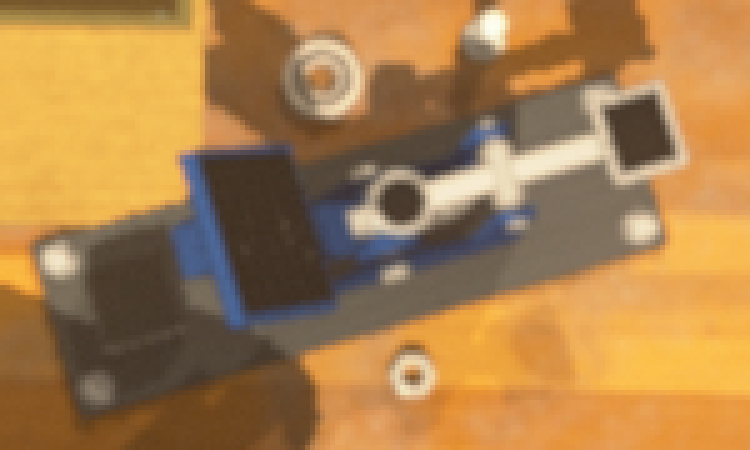

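View pics/b.png

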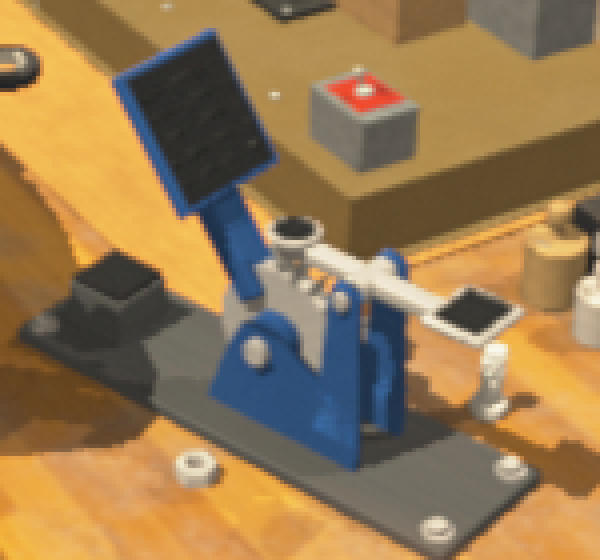

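The enlarged top view puts the button at crop (401,202), the pedal at (641,133), and the plate's corners at (190,155), (290,148), (332,305) and (237,322). In the scene crop the button is at (297,230) and the pedal at (473,311).

Run:
```python
from h import *
T=lambda u,v,z:ray('top',283+(u+.5)/5-.5,205+(v+.5)/5-.5,z)
S=lambda u,v,z:ray('scene',265+(u+.5)/4-.5,190+(v+.5)/4-.5,z)
b,p=T(401,202,.152),T(641,133,.152)
bs,ps=S(297,230,.152),S(473,311,.152)
print('top',b,p,np.linalg.norm(b-p),'scene',bs,ps,np.linalg.norm(bs-ps))
# plate foot corners z=.012
c=[T(*q,.012) for q in((32,235),(80,418),(663,243),(620,75))]
for q in c: print(q)
print('mid',(c[0]+c[1])/2,(c[2]+c[3])/2)
for d in (b-p,bs-ps,(c[0]+c[1]-c[2]-c[3])): print('yaw',np.arctan2(d[1],d[0]))
m=((b+p)+(bs+ps))/4; d=(b-p)+(bs-ps); d/=np.linalg.norm(d)
piv=m+d*9; piv=m+d*.009
H=piv+d*.065; print('piv',piv,'hinge',H,'pedal',piv-d*.078,'button',piv+d*.06,'d',d)
for a in(.8,.85,.9,.95,1.0):
    X=H+d*(.15*np.cos(a)-.02*np.sin(a)); X[2]=.07+.15*np.sin(a)+.02*np.cos(a)
    u=(proj('top',X)-[283,205])*5; v=(proj('scene',X)-[265,190])*4; print(a,X,u,v)
```

```text
top [ 0.53583899 -0.08395901  0.152     ] [ 0.57777728 -0.21570427  0.152     ] 0.13825930153220178 scene [ 0.53789627 -0.08651164  0.152     ] [ 0.57879537 -0.21661138  0.152     ] 0.13637696754359882
[0.52964745 0.12633451 0.012     ]
[0.4208747  0.09399473 0.012     ]
[ 0.53489926 -0.25227574  0.012     ]
[ 0.63670821 -0.2262438   0.012     ]
mid [0.47526107 0.11016462 0.012     ] [ 0.58580374 -0.23925977  0.012     ]
yaw 1.8789824070291934
yaw 1.8753814460667817
yaw 1.877190686517815
piv [ 0.55486234 -0.14211574  0.152     ] hinge [ 0.53525663 -0.08014303  0.152     ] pedal [ 0.57838919 -0.21648298  0.152     ] button [ 0.53676476 -0.08491016  0.152     ] d [-0.3016263   0.95342623  0.        ]
0.8 [0.50806234 0.00581681 0.19153755] [235.94152286 236.92138277] [180.84786156 124.24785073]
0.85 [ 5.09928508e-01 -8.20560629e-05  1.95891724e-01] [247.26990932 232.72191949] [187.93101727 121.49708541]
0.9 [ 0.51185798 -0.00618103  0.19993124] [259.02437629 228.46584651] [195.31713242 119.25713168]
0.95 [ 0.51384594 -0.01246488  0.20364599] [271.17082382 224.16626939] [202.99050514 117.54026467]
1.0 [ 0.51588742 -0.01891789  0.20702669] [283.6731445  219.83664556] [210.93421341 116.35754137]
```

Emit:
servo_tool(
  plan=[
    [[1, 17, -35, 10, 0, 0, -0.08], [1, 17, -35, 10, 0, 0, -0.08], [1, 17, -35, 10, 0, 0, -0.08], [1, 17, -35, 10, 0, 0, -0.08], [1, 17, -35, 10, 0, 0, -0.08], [1, 17, -35, 10, 0, 0, -0.08], [1, 17, -35, 10, 0, 0, -0.08], [1, 17, -35, 10, 0, 0, -0.08], [1, 17, -35, 10, 0, 0, -0.08], [1, 17, -35, 10, 0, 0, -0.08], [1, 17, -35, 10, 0, 0, -0.08], [1, 17, -35, 10, 0, 0, -0.06]],
  ],
  force=20,
)

```text
t: 1.3
tool_pos: [0.3922, 0.1482, 0.3498]
orientation: [-1.853, -2.537, 0.0]
force: [1.0, 0.0, 0.1]
opening: 0.0025
```

Emit:
servo_tool(
  plan=[
    [[1, 18.6, -36.5, 0, 0, 0, 0], [1, 18.6, -36.5, 0, 0, 0, 0], [1, 18.6, -36.5, 0, 0, 0, 0], [1, 18.6, -36.5, 0, 0, 0, 0], [1, 18.6, -36.5, 0, 0, 0, 0], [1, 18.6, -36.5, 0, 0, 0, 0], [1, 18.6, -36.5, 0, 0, 0, 0], [1, 18.6, -36.5, -20, 0, 0, 0], [1, 18.6, -36.5, -30, 0, 0, 0], [1, 18.6, -36.5, -40, 0, 0, 0], [1, 0, 0, -50, 0, 0, 0], [1, 0, 0, -20, 0, 0, 0]],
  ],
)

```text
t: 2.5
tool_pos: [0.5726, -0.2101, 0.1882]
orientation: [-1.847, -2.531, 0.003]
force: [-0.3, 1.2, -0.2]
opening: 0.0008
```

Run:
```python
from h import *
s=monitor.read_state();print(s['tool_pos'],s['force'],s['opening'])
a=snap('top','t1.png');b=snap('scene','s1.png');w=snap('wrist','w1.png')
z=lambda i,f:cv2.resize(i,(400,300) ,interpolation=3)
o=np.vstack([np.hstack([z(a[190:295,310:450],1),z(b[190:310,300:460],1)]),np.hstack([z(w,1),z(w,1)*0])])
cv2.imwrite('pics/c1.png',o[:,:,::-1])
print(s['t'])
```

```text
[ 0.57262485 -0.21006218  0.18816338] [-0.30900635  1.24080987 -0.21610001] 0.0007601728863686825
2.5
```

View pics/c1.png

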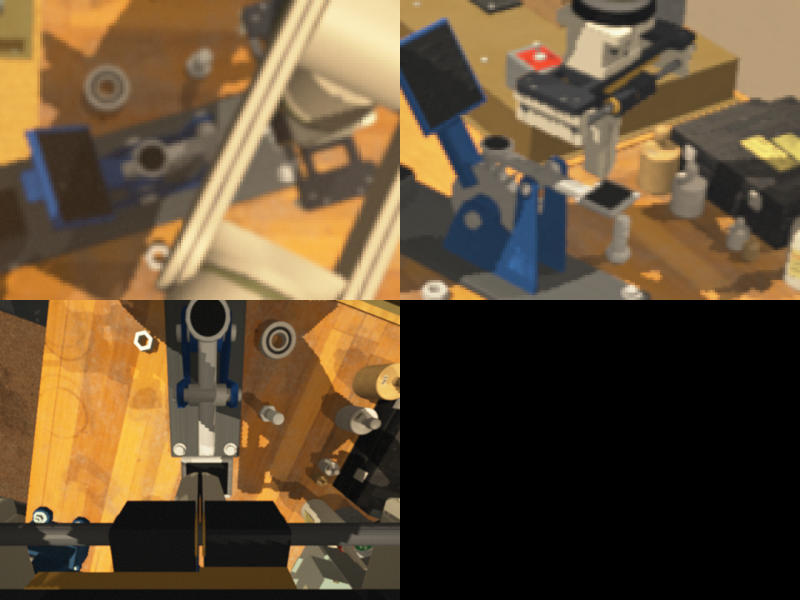

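The closed fingertips are centred on the pedal across the jack, as the wrist crop at about (205,480) shows. All clear, so I'll press.

Emit:
servo_tool(
  plan=[
    [[1, 0, 0, 0, 0, 0, 0], [1, 0, 0, -10, 0, 0, 0], [1, 0, 0, -8, 0, 0, 0], [1, 0, 0, -6, 0, 0, 0], [1, 0, 0, -6, 0, 0, 0], [1, 0, 0, -6, 0, 0, 0], [1, 0, 0, -4, 0, 0, 0], [1, 0, 0, 0, 0, 0, 0]],
  ],
)

```text
t: 3.45
tool_pos: [0.5755, -0.2103, 0.155]
orientation: [1.849, 2.539, -0.0]
force: [-0.1, -0.2, 1.1]
opening: 0.0005
```

Emit:
servo_tool(
  plan=[
    [[1, 0, 0, -3, 0, 0, 0], [1, 0, 0, -3, 0, 0, 0], [1, 0, 0, -3, 0, 0, 0]],
  ],
)

```text
t: 3.75
tool_pos: [0.5756, -0.2104, 0.1464]
orientation: [1.849, 2.539, -0.0]
force: [-0.0, -3.0, 4.9]
opening: 0.0005
```

Emit:
servo_tool(
  plan=[
    [[1, 0, 0, -3, 0, 0, 0], [1, 0, 0, -3, 0, 0, 0]],
  ],
)

```text
t: 3.95
tool_pos: [0.5761, -0.2105, 0.1434]
orientation: [1.848, 2.538, 0.0]
force: [-14.0, 3.7, 38.4]
opening: 0.0003
```

Run:
```python
from h import *
s=monitor.read_state();print(s['tool_pos'],s['force'],s['opening'],s['t'])
b=snap('scene','s2.png');w=snap('wrist','w2.png')
z=lambda i:cv2.resize(i,(400,300) ,interpolation=3)
cv2.imwrite('pics/c2.png',np.hstack([z(b[190:310,300:460]),z(w)])[:,:,::-1])
```

```text
[ 0.5760845  -0.21046131  0.14341053] [-14.0151174    3.67753623  38.44021265] 0.00030295922168633715 3.95
```

View pics/c2.png

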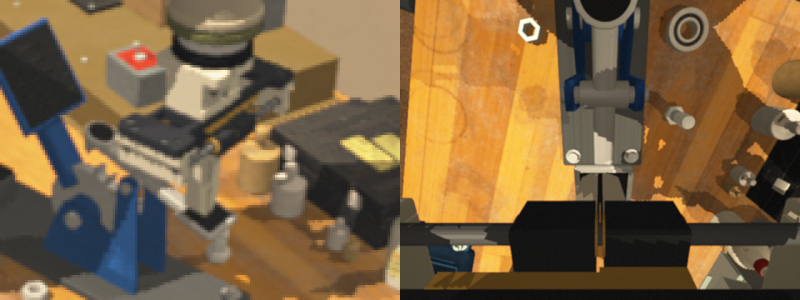

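The pedal is at its hard end (38 N at a depth matching 0.28 rad) and the button side is visibly raised. I'll lift off and go above the push plate.

Emit:
servo_tool(
  plan=[
    [[1, 0, 0, 15, 0, 0, 0], [1, 0, 0, 40, 0, 0, 0], [1, 0, 0, 40, 0, 0, 0], [1, 0, 0, 40, 0, 0, 0], [1, -10.6, 33.8, 0, 0, 0, 0], [1, -10.6, 33.8, 0, 0, 0, 0], [1, -10.6, 33.8, 0, 0, 0, 0], [1, -10.6, 33.8, 0, 0, 0, 0], [1, -10.6, 33.8, 0, 0, 0, 0], [1, -10.6, 33.8, 0, 0, 0, 0], [1, 0, 0, 0, 0, 0, 0]],
  ],
)

```text
t: 5.15
tool_pos: [0.5105, -0.0033, 0.2747]
orientation: [-1.843, -2.541, -0.002]
force: [-0.1, -0.1, -0.5]
opening: 0.0006
```

Run:
```python
from h import *
s=monitor.read_state();print(s['tool_pos'],s['force'],s['opening'],s['t'])
b=snap('scene','s3.png');w=snap('wrist','w3.png')
z=lambda i:cv2.resize(i,(400,300) ,interpolation=3)
cv2.imwrite('pics/c3.png',np.hstack([z(b[180:300,280:440]),z(w)])[:,:,::-1])
H=np.array([.5353,-.0801]);d=np.array([-.3016,.9534]);p=s['tool_pos']
for a in(.91,.8,.7,.6,.5,.4,.3,.2,.1,0):
    q=np.r_[H+d*(.15*np.cos(a)-.02*np.sin(a)),.081+.15*np.sin(a)+.02*np.cos(a)];print(a,np.round((q-p)*1000,1));p=q
```

```text
[ 0.51048273 -0.00332459  0.27465961] [-0.06585431 -0.13593218 -0.47079526] 0.0005635988807678351 5.15
0.91 [  1.8  -4.1 -63. ]
0.8 [-4.2 13.2 -9.2]
0.7 [-3.5 11.1 -9.6]
0.6 [ -3.2  10.2 -10.7]
0.5 [ -2.9   9.1 -11.7]
0.4 [ -2.5   7.9 -12.6]
0.3 [ -2.1   6.7 -13.4]
0.2 [ -1.7   5.4 -14. ]
0.1 [ -1.3   4.  -14.5]
0 [ -0.8   2.6 -14.9]
```

View pics/c3.png

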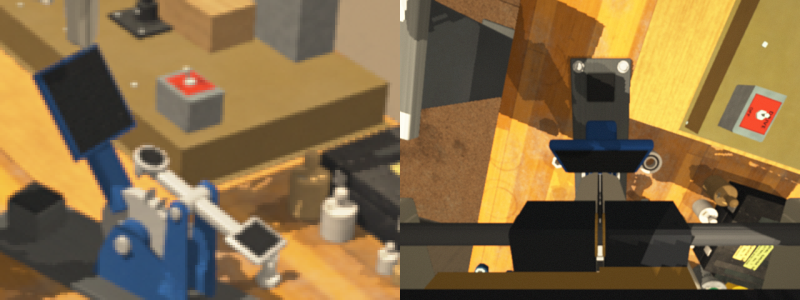

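The pawl stays tail-down with the button raised. The fingertips at scene crop (80,30) are over the plate. I'll push along the arc.

Emit:
servo_tool(
  plan=[
    [[1, 0, 0, -25, 0, 0, 0], [1, 0, 0, -15, 0, 0, 0], [1, 0, 0, -10, 0, 0, 0], [1, -1, 3, -8, 0, 0, 0], [1, -2, 5, -7, 0, 0, 0], [1, -2, 5, -7, 0, 0, 0]],
  ],
)

```text
t: 5.85
tool_pos: [0.5079, 0.0049, 0.2042]
orientation: [1.85, 2.536, 0.002]
force: [0.5, -0.6, 6.8]
opening: 0.0006
```

Emit:
servo_tool(
  plan=[
    [[1, -2, 6, -5, 0, 0, 0], [1, -2, 6, -6, 0, 0, 0], [1, -2, 6, -6, 0, 0, 0], [1, -2, 5, -6, 0, 0, 0], [1, -2, 5, -6, 0, 0, 0], [1, -1.5, 5, -6, 0, 0, 0], [1, -1.5, 5, -7, 0, 0, 0], [1, -1, 4, -7, 0, 0, 0], [1, -1, 4, -7, 0, 0, 0], [1, -1, 3, -7, 0, 0, 0]],
  ],
)

```text
t: 6.85
tool_pos: [0.4906, 0.0549, 0.1395]
orientation: [-1.849, -2.539, 0.001]
force: [0.2, -3.2, 3.7]
opening: 0.0006
```

Emit:
servo_tool(
  plan=[
    [[1, -0.5, 2, -7, 0, 0, 0], [1, -0.5, 2, -7, 0, 0, 0], [1, -0.5, 2, -7, 0, 0, 0], [1, 0, 1, -7, 0, 0, 0], [1, 0, 1, -5, 0, 0, 0], [1, 0, 0, -3, 0, 0, 0], [1, 0, 0, 0, 0, 0, 0]],
  ],
)

```text
t: 7.55
tool_pos: [0.4891, 0.0629, 0.1034]
orientation: [-1.849, -2.539, 0.0]
force: [-0.2, 0.2, -0.0]
opening: 0.0003
```

Emit:
servo_tool(
  plan=[
    [[1, 0, 0, -2, 0, 0, 0], [1, 0, 0, -2, 0, 0, 0]],
  ],
)

```text
t: 7.75
tool_pos: [0.4895, 0.063, 0.1004]
orientation: [1.849, 2.539, 0.001]
force: [-2.7, 2.6, 3.6]
opening: 0.0005
```

Emit:
servo_tool(
  plan=[
    [[1, 0, 0, -1, 0, 0, 0], [1, 0, 0, 0, 0, 0, 0]],
  ],
)

```text
t: 7.95
tool_pos: [0.4896, 0.063, 0.1002]
orientation: [1.849, 2.539, 0.001]
force: [-6.0, 1.9, 10.6]
opening: 0.0006
```

Emit:
servo_tool(
  plan=[
    [[1, 0, 0, -1, 0, 0, 0], [1, 0, 0, -1, 0, 0, 0], [1, 0, 0, 0, 0, 0, 0]],
  ],
)

```text
t: 8.25
tool_pos: [0.4897, 0.063, 0.1]
orientation: [1.849, 2.539, 0.001]
force: [-13.8, 1.6, 28.8]
opening: 0.0004
```

Hard stop at 0.100 m: 29 N with no further motion, so the arm is on its rest. Next I move to above the button.

Emit:
servo_tool(
  plan=[
    [[1, 0, 0, 20, 0, 0, 0], [1, 0, 0, 45, 0, 0, 0], [1, 0, 0, 45, 0, 0, 0], [1, 0, 0, 10, 0, 0, 0], [1, 9.5, -30, 0, 0, 0, 0], [1, 9.5, -30, 0, 0, 0, 0], [1, 9.5, -30, 0, 0, 0, 0], [1, 9.5, -30, 0, 0, 0, 0], [1, 9.5, -30, 0, 0, 0, 0], [1, 0, 0, 0, 0, 0, 0], [1, 0, 0, 0, 0, 0, 0]],
  ],
)

```text
t: 9.35
tool_pos: [0.5365, -0.0876, 0.2162]
orientation: [-1.851, -2.537, 0.0]
force: [0.7, 0.6, -0.4]
opening: 0.0005
```

Run:
```python
from h import *
s=monitor.read_state();print(s['tool_pos'],s['force'],s['opening'],s['t'])
b=snap('scene','s4.png');w=snap('wrist','w4.png')
z=lambda i:cv2.resize(i,(400,300) ,interpolation=3)
cv2.imwrite('pics/c4.png',np.hstack([z(b[200:320,265:425]),z(w)])[:,:,::-1])
```

```text
[ 0.53649769 -0.08764201  0.21622444] [ 0.73004384  0.63647759 -0.40115328] 0.0005225785552520354 9.35
```

View pics/c4.png

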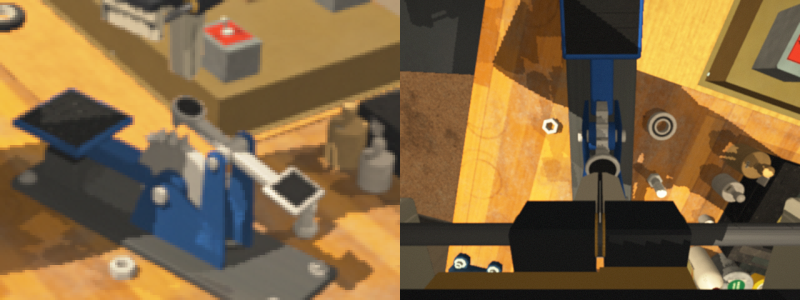

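The arm lies level on its rest, the pawl is still free, and the fingertips are over the button. Now to press it.

Emit:
servo_tool(
  plan=[
    [[1, 0, 0, -20, 0, 0, 0], [1, 0, 0, -12, 0, 0, 0], [1, 0, 0, -5, 0, 0, 0], [1, 0, 0, -4, 0, 0, 0], [1, 0, 0, -4, 0, 0, 0], [1, 0, 0, -4, 0, 0, 0], [1, 0, 0, -2, 0, 0, 0], [1, 0, 0, 0, 0, 0, 0]],
  ],
)

```text
t: 10.25
tool_pos: [0.5371, -0.0864, 0.1668]
orientation: [1.848, 2.54, 0.001]
force: [0.7, 0.9, 1.2]
opening: 0.0003
```

Emit:
servo_tool(
  plan=[
    [[1, 0, 0, -1, 0, 0, 0], [1, 0, 0, -1, 0, 0, 0]],
  ],
)

```text
t: 10.45
tool_pos: [0.5371, -0.0865, 0.165]
orientation: [1.848, 2.54, 0.002]
force: [-2.5, 3.6, 5.6]
opening: 0.0004
```

Emit:
servo_tool(
  plan=[
    [[1, 0, 0, -1, 0, 0, 0], [1, 0, 0, -1, 0, 0, 0], [1, 0, 0, 0, 0, 0, 0]],
  ],
)

```text
t: 10.75
tool_pos: [0.5371, -0.0865, 0.1632]
orientation: [1.848, 2.54, 0.002]
force: [-1.7, 4.1, 8.4]
opening: 0.0006
```

Emit:
servo_tool(
  plan=[
    [[1, 0, 0, -1, 0, 0, 0], [1, 0, 0, 0, 0, 0, 0]],
  ],
)

```text
t: 10.95
tool_pos: [0.5372, -0.0865, 0.1632]
orientation: [1.848, 2.54, 0.002]
force: [-5.4, 6.2, 14.4]
opening: 0.0002
```

Hard stop at a tip height of 0.152 m, which is the engaged height. I'll press a little more, then lift off and look.

Emit:
servo_tool(
  plan=[
    [[1, 0, 0, -1, 0, 0, 0], [1, 0, 0, -1, 0, 0, 0], [1, 0, 0, 0, 0, 0, 0]],
  ],
)

```text
t: 11.25
tool_pos: [0.5374, -0.0865, 0.1631]
orientation: [1.847, 2.539, 0.002]
force: [-12.3, 6.5, 26.9]
opening: 0.0
```

Emit:
servo_tool(
  plan=[
    [[1, 0, 0, 10, 0, 0, 0], [1, 0, 0, 30, 0, 0, 0], [1, 0, 0, 45, 0, 0, 0], [1, 0, 0, 45, 0, 0, 0], [1, 0, 0, 30, 0, 0, 0], [1, -40, 0, 20, 0, 0, 0], [1, -40, 0, 0, 0, 0, 0], [1, 0, 0, 0, 0, 0, 0], [1, 0, 0, 0, 0, 0, 0]],
  ],
)

```text
t: 12.15
tool_pos: [0.4566, -0.0873, 0.3395]
orientation: [1.849, 2.538, 0.0]
force: [0.0, -0.3, 1.0]
opening: 0.0005
```

Run:
```python
from h import *
s=monitor.read_state();print(s['tool_pos'],s['force'],s['opening'],s['t'])
a=snap('top','t5.png');b=snap('scene','s5.png')
z=lambda i:cv2.resize(i,(400,300) ,interpolation=3)
cv2.imwrite('pics/c5.png',np.hstack([z(b[200:320,265:425]),z(a[180:360,100:340])])[:,:,::-1])
# loose things: change between first and last scene picture
p=cv2.imread('pics/sc0.png');q=b[:,:,::-1]
D=cv2.absdiff(p,q).max(2)
for n,(u,v) in dict(bearing=(0.0,0.0)).items(): pass
B=cv2.connectedComponentsWithStats((D>40).astype(np.uint8))[2]
print(B[(B[:,4]>25)][1:])
```

```text
[ 0.45658157 -0.08734378  0.33950689] [ 0.04249023 -0.29177846  1.04274965] 0.00047768916939090603 12.15
[[   0    0  278   89 7661]
 [ 254    0   88  193 7548]
 [ 210    4   25    9   96]
 [ 341   10    4   23   71]
 [ 105   49    7   14   30]
 [   5   75   13    9   70]
 [  97   77   39   80 1536]
 [  75   83   29   42  151]
 [   0   91   25   83 1163]
 [ 323  127   15   17  115]
 [ 337  130   12   18   78]
 [  52  176   50   28  433]
 [  92  187   31    8  151]
 [   0  192   61   79 2926]
 [  61  197   79   82 2473]
 [ 177  196  190  100 6689]
 [ 258  202   12    7   43]
 [ 138  209    9   11   47]
 [  62  218   51   14  396]
 [ 411  239   23   13  114]
 [ 435  244   25   16  209]
 [ 366  246   68   46 1259]
 [  29  259   24   11  102]
 [   0  260   15   12   38]
 [  73  281    6   20   27]
 [ 387  290    9    8   41]
 [ 250  294   64   41  274]
 [ 148  298   27   19  367]
 [ 183  346   18    8   92]
 [ 174  348    8    5   32]]
```

View pics/c5.png

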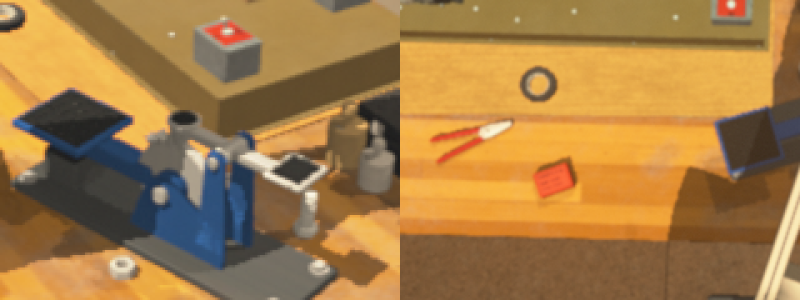

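The button at (339,247) and pedal at (385,268) are back at their engaged starting pixels. The arm lies on its rest and the loose things are in place, so I'm handing in.

```bash
python3 -c "
from plant import job;print(job.close_job())"
```

```text
the job is handed in; nothing more can be done
None
```

The jack is down and locked again, done in the order asked. The job was handed in at about 12 s of the 48 s allowed, with the gripper well clear and touching nothing.

1. **Pedal:** pressed to its hard end, with 38 N on the fingertips. The depth matched a fully free pawl, and the pictures showed it stayed free.
2. **Arm:** pushed down along its arc onto the rest. It stopped with the plate at about 0.089 m, close to the expected 0.090 m, and did not move further under 29 N.
3. **Button:** pressed to a hard stop at 0.152 m, the engaged height, under 27 N.

In the last pictures the pawl's button and pedal are back at their engaged pixel positions, within about 2 px, and the arm lies level. The loose things in the final crops (pliers, tape roll, carton, nut and bolt) look unmoved. I did not look closely at the torch, the wood packer or the bearing at the end, but the gripper was never near the torch or packer and stayed above the bearing. A pixel comparison of the scene mostly showed the robot and shadows, so it settled nothing about the loose things. None of the other checks failed or disagreed.

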